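# Setting out a phone-repair bench for board rework

## Robot

A 6-joint arm with a two-finger parallel gripper is mounted at the origin on the work surface. World frame = base frame: x ahead of the robot, y to its left, z up, the work surface at z = 0. Lengths are in m, angles in rad, forces in N, time in s.
With the tool pointing down it reaches from about 0.35 to 0.975 m from the base axis. Payload 4.9 kg.
Tool frame: the origin (TCP) lies at the very end of the fingers, on their centre line; the grasp point (between the pads) lies 19 mm behind it (ctrl.grasp_offset is the distance from the TCP to the grasp point, in m); z points along the fingers, y is the line along which they close (so a half turn about z gives the same grasp; the last joint's range is limited). The gripper opens to 85 mm and grips with 20 to 120 N. Pads are 22 mm wide; open, the fingers measure 114 mm over their backs; the gripper's body (76 mm by 85 mm) begins 54 mm behind the grasp point. The pads swing forward as they close: fully open they stand 13 mm farther back than shut.
Start: joints at [-1.3, 0.053, 1.613, -0, 1.476, -0.119], TCP at [0.237, -0.578, 0.231] pointing down, gripper open.
Joint ranges: [-3.01, 3.01], [-1.01, 2.22], [0.06, 2.58], [-1.02, 4.17], [0.09, 2.62], [-3.14, 3.14]. Speed limits (rad/s): [2.57, 2.57, 3.14, 3.14, 3.14, 3.14].

## Interface

Orientations are given as a rotation vector (axis times angle).
In Python, from station import ctrl, optics gives the robot as it stands.
- The arm moves only by the shell command python3 -m handwheel 'ROWS' [OPENING] [FORCE]. ROWS is JSON, a list of rows, each an object of numbers: "tx", "ty", "tz": the shift along the tool's x, y, z in mm; "roll": the turn about the tool's z in rad. A call has 1 to 12 rows; each row shifts and turns the commanded pose from where the row before left it, along the tool's axes as they then stand; what a row does not reach is not made up. A row lasts 1/12 s, in which the tool goes at most 41.7 mm and 7.16 degrees, less where a joint would pass 70% of its speed; a pose out of reach is approached as far as the arm can. A call with a gripper value outside its range is refused whole. OPENING is the finger opening in mm, from 0 to 85.4, set as the call begins (- or left out, the last holds). The fingers move at their own pace and stop on an object; FORCE is the grip in N (left out, the last holds). Time passes only in rows, so rows that do not move let the fingers close. It gives the time, the measured TCP pose, the force, the opening and the grip force at its end, in the units of the state.
- ctrl.get_obs(): the state, without advancing time (a new reading comes with each control period).
- optics.get_image(name): name is "scene" or "side" or "wrist"; returns (picture, depth): 480x640x3 uint8, red, green, blue; 480x640 float32, m along the optical axis (not along the pixel's ray), 0 where there is no reading.
- optics.camera_params(name): a dict with "mtx" (3x3 intrinsics, pixels), "extrinsics" (4x4, takes a point from camera to world coordinates); the wrist camera has in their place "tool_from_camera" (4x4, takes a point from camera to tool coordinates, whose origin is the TCP and whose axes are the flange's). Camera axes: x right, y down, z forward; pixel columns grow to the right and rows downward; lengths in m; the calibration is good to about 2 mm. A picture is of the moment at which its call begins: read the wrist's pose just before it. camera_params takes no time and is no camera call.
- ctrl.finish_job(): hands the job in; it is judged then, once.
The state is a dict: "t": time; "q": joint angles; "dq": joint speeds; "effort": joint torques, N m; "tool_pos": TCP position; "tool_rot": TCP orientation; "contact_force": force on the tool from outside, world axes, zero at the start; "wrist_torque": the same for the moment, N m; "opening": finger opening in m; "grip_force": force on a finger pad.
Only numpy, scipy, OpenCV 4.12 (cv2) and the standard library are available. Lean on these libraries where they do the work, as an engineer would, in place of code of your own. Each camera call takes 0.05 s, during which the arm holds its last target. There are 200 camera calls.

## Task

Set the bench out around the board clamp for soldering: the brass tip cleaner midway across the gap between the clamp and the soldering-iron stand; on the clamp's opposite side the solder spool, level with the clamp's middle and about 30 mm (two fingers) clear of its end; and the flux bottle with the yellow label straight behind the spool, about 30 mm clear of it. Lay the white parts case straight behind the clamp, lengthwise along it and about 30 mm clear, and stand the screw tin on the middle of the case's lid. Leave all five upright, and do not shift the multimeter, the blue-labelled bottle or the tape roll.

Things in the scene. Friction and masses are not known exactly. Their poses are not given: they have to be found in the camera images.
- board_clamp: Phone-board clamp, fixed: black plate 70 (x) by 140 (y) mm with steel rods and red jaws holding a green circuit board, 24 mm tall in all. Origin: centre of its underside. Its x axis points behind it (away from the robot, turned by at most 0.12 rad), y to its left along its length. Behind, beside and the places given below are meant along these axes.
- iron_stand: Soldering-iron stand, fixed: dark base 130 (x) by 80 (y) by 18 mm with a coiled-steel holder; a blue-handled iron leans in it towards the robot, handle end up to 180 mm high and 85 mm in front of the origin (centre of the base's underside). It stands left or right of the clamp, 280 to 300 mm from the clamp's origin along the clamp's y, leaving a gap of about 180 mm.
- tip_cleaner: Tip cleaner, loose: dark round pot, 60 mm diameter, 46 mm tall, with a steel rim and brass turnings in its mouth. Origin: centre of its underside; z is up. Its place: 160 mm from the clamp's origin along the clamp's y, on the iron stand's side (the middle of the gap).
- solder_spool: Solder spool, loose, standing with its axis upright: two violet flanges 56 mm diameter and 4 mm thick, silvery winding (47 mm) between, 36 mm tall. Origin: centre of its underside; z is up. Its place, with the 30 mm gap: 128 mm from the clamp's origin along the clamp's y, on the side away from the iron stand.
- flux_bottle: Flux bottle, loose, upright: white round squeeze bottle with a broad yellow band and a thin yellow nozzle, 32 mm diameter up to 48 mm height, tapering above, 80 mm tall. Origin: centre of its underside; z is up. Its place, with the 30 mm gap, is 74 mm from the spool's centre along the clamp's +x axis.
- parts_case: Parts case, loose, shut: grey box with white lid and two orange latches, 52 (x) by 90 (y) by 26 mm. Origin: centre of its underside; y is its length, z is up; it starts turned by at most 0.4 rad and may end either way round. Its place, with the 30 mm gap: 91 mm from the clamp's origin along the clamp's +x.
- screw_tin: Screw tin, loose: small aluminium tin with a ribbed green lid, 38 mm diameter, 26 mm tall, flat underside 36 mm. Origin: centre of its underside; z is up. It goes on the lid of the parts case, whose flat top is 26 mm above the case's origin.
- multimeter: Orange multimeter lying on its back, loose, 165 (x) by 78 (y) by 35 mm, its dial pointer up to 45 mm. Origin: centre of its underside. It lies on the other side of the clamp from the iron stand, 280 to 300 mm from the clamp's origin. Not to be shifted.
- wash_bottle: White bottle with a broad blue band and blue nozzle, loose, upright, 38 mm diameter, 88 mm tall. Origin: centre of its underside. Not to be shifted; not the flux bottle.
- tape_roll: Amber tape roll lying flat, loose, 60 mm outside and 40 mm inside diameter, 24 mm tall. Origin: centre of its underside. Not to be shifted.

How it is judged:
At the end, for the whole second after the job is handed in: Cleaner midway between clamp and stand (25 mm), spool 30 mm beyond the clamp's other end (20 mm), bottle 30 mm behind the spool (20 mm), case 30 mm behind the clamp (18 mm, 0.17 rad), tin on its lid (13 mm from the middle); all upright, released, at rest (((y of iron_stand in the frame of board_clamp below 0 m and y of tip_cleaner in the frame of board_clamp between -0.185 and -0.135 m and y of solder_spool in the frame of board_clamp between 0.108 and 0.148 m and y of flux_bottle in the frame of board_clamp between 0.103 and 0.153 m) or (y of iron_stand in the frame of board_clamp above 0 m and y of tip_cleaner in the frame of board_clamp between 0.135 and 0.185 m and y of solder_spool in the frame of board_clamp between -0.148 and -0.108 m and y of flux_bottle in the frame of board_clamp between -0.153 and -0.103 m)) and x of tip_cleaner in the frame of board_clamp between -0.025 and 0.025 m and x of solder_spool in the frame of board_clamp between -0.02 and 0.02 m and x of flux_bottle in the frame of board_clamp between 0.045 and 0.115 m and horizontal distance between flux_bottle and solder_spool between 0.054 and 0.094 m and x of parts_case in the frame of board_clamp between 0.073 and 0.109 m and y of parts_case in the frame of board_clamp between -0.018 and 0.018 m and angle between the y axis of parts_case and the y axis of board_clamp, either way round below 0.17 rad and horizontal distance between screw_tin and parts_case below 0.013 m and z of screw_tin in the frame of parts_case between 0.023 and 0.029 m and angle between each of solder_spool, flux_bottle, tip_cleaner, parts_case, screw_tin's own z axis and vertical below 0.1 rad and linear speed of each of solder_spool, flux_bottle, tip_cleaner, parts_case, screw_tin below 0.01 m/s and height (world z) of each of solder_spool, flux_bottle, tip_cleaner, parts_case below 0.004 m); the robot touches nothing.
It fails at once if the multimeter is shifted by more than 20 mm (distance of multimeter from where it was at the start of the episode above 0.02 m).
It fails at once if the blue-labelled bottle is shifted by more than 20 mm (distance of wash_bottle from where it was at the start of the episode above 0.02 m).
It fails at once if the tape roll is shifted by more than 20 mm (distance of tape_roll from where it was at the start of the episode above 0.02 m).
It also fails if it takes over 131 s, if anything falls off the work surface, if the arm or the gripper's body presses on something with over 40 N, if the wrist force passes 120 N, or if a joint passes its speed limit or range.

## Working session

There is one attempt and no reset: what is moved stays moved. The work goes in short steps, Python scripts to look and compute and a shell command to move; the robot and the scene stay as the last step left them, time stands still between calls to the robot, and variables do not carry over. Pictures are saved under pics/ and viewed, at most 14 in all, crops included, and the job is handed in when it is done.

```bash
mkdir -p pics; ls; cat > look.py <<'E'
import cv2,numpy as np
from station import ctrl,optics
def grab(n,fn=None):
    im,d=optics.get_image(n); im=np.array(im)
    np.save(f'/tmp/{n}_im.npy',im); np.save(f'/tmp/{n}_d.npy',d)
    if fn: cv2.imwrite('pics/'+fn,cv2.cvtColor(im,cv2.COLOR_RGB2BGR))
    return im,d
E
python3 - <<'E'
from look import *
np.set_printoptions(precision=3,suppress=True)
for n in ['scene','side','wrist']:
    im,d=grab(n,n+'0.png'); print(n,{k:np.array(v) for k,v in optics.camera_params(n).items()},(d>0).mean())
print(ctrl.get_obs())
E
```

```text
pics
scene {'mtx': array([[560.375,   0.   , 313.655],
       [  0.   , 560.375, 240.868],
       [  0.   ,   0.   ,   1.   ]]), 'extrinsics': array([[ 0.663,  0.635, -0.395,  0.897],
       [ 0.748, -0.566,  0.345, -0.339],
       [-0.004, -0.525, -0.851,  0.921],
       [ 0.   ,  0.   ,  0.   ,  1.   ]])} 0.9962630208333333
side {'mtx': array([[557.086,   0.   , 329.236],
       [  0.   , 557.086, 237.018],
       [  0.   ,   0.   ,   1.   ]]), 'extrinsics': array([[-0.891, -0.333,  0.308,  0.131],
       [-0.453,  0.676, -0.581,  0.694],
       [-0.015, -0.658, -0.753,  0.94 ],
       [ 0.   ,  0.   ,  0.   ,  1.   ]])} 0.99578125
wrist {'mtx': array([[384.417,   0.   , 322.925],
       [  0.   , 384.417, 243.39 ],
       [  0.   ,   0.   ,   1.   ]]), 'tool_from_camera': array([[ 0.   , -0.954, -0.3  ,  0.077],
       [ 1.   , -0.   ,  0.   ,  0.   ],
       [-0.   , -0.3  ,  0.954, -0.143],
       [ 0.   ,  0.   ,  0.   ,  1.   ]])} 0.9960677083333334
{'t': 0.15, 'q': array([-1.3  ,  0.053,  1.614,  0.   ,  1.476, -0.119]), 'dq': array([-0.002, -0.002, -0.004, -0.   , -0.001, -0.001]), 'effort': array([ -0.   , -39.424, -37.072,  -0.   ,   0.005,   0.   ]), 'tool_pos': array([ 0.237, -0.578,  0.23 ]), 'tool_rot': array([-3.081, -0.608,  0.   ]), 'contact_force': array([0.032, 0.616, 0.712]), 'wrist_torque': array([0.034, 0.041, 0.027]), 'grip_force': 0.0, 'opening': 0.0854728833848413}
```

View pics/scene0.png

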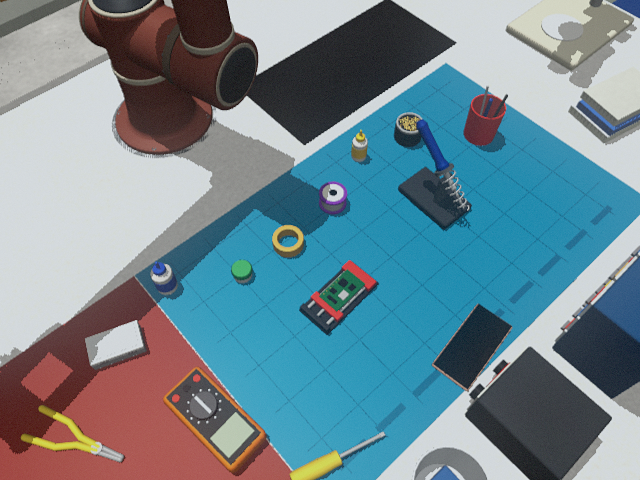

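View pics/side0.png

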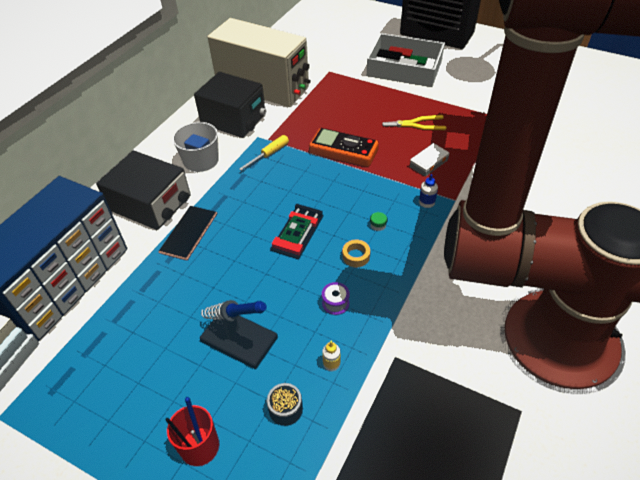

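Scene view: clamp (340,297), iron stand (433,195), cleaner (410,128), flux (360,147), spool (334,197), tape (288,241), tin (242,270), wash bottle (163,278), case (115,345) and multimeter (215,415). The side view shows the same layout, with the case at (429,158) and the cleaner at (284,402). Next I'll measure all of them in both views.

```bash
cat > meas.py <<'E'
from look import *
S={'scene':dict(clamp=(340,297),stand=(433,195),cleaner=(410,128),flux=(360,147),spool=(334,197),tape=(288,241),tin=(242,270),wash=(163,278),case=(115,345),meter=(215,415)),
'side':dict(clamp=(297,232),stand=(240,340),cleaner=(284,402),flux=(331,355),spool=(336,297),tape=(356,252),tin=(378,219),wash=(428,190),case=(429,158),meter=(343,145))}
def cloud(n,d):
    p=optics.camera_params(n);K=np.array(p['mtx']);T=np.array(p['extrinsics'])
    v,u=np.mgrid[:480,:640]
    c=np.stack([(u-K[0,2])/K[0,0]*d,(v-K[1,2])/K[1,1]*d,d],-1)
    return c@T[:3,:3].T+T[:3,3]
def rep(n,d):
    P=cloud(n,d)
    m=((P[...,2]>.006)&(P[...,2]<.2)&(d>0)).astype(np.uint8)
    _,L=cv2.connectedComponents(m,connectivity=4)
    for k,(u,v) in S[n].items():
        w=L[v-8:v+9,u-8:u+9]; l=np.bincount(w[w>0]).argmax() if (w>0).any() else 0
        if not l: print(n,k,'none');continue
        Q=P[L==l]; h=np.percentile(Q[:,2],98)
        # slice near the top
        top=Q[Q[:,2]>h-.005]
        (tx,ty),r=cv2.minEnclosingCircle(top[:,:2].astype(np.float32))
        c,s,a=cv2.minAreaRect(top[:,:2].astype(np.float32))
        c2,s2,a2=cv2.minAreaRect(Q[:,:2].astype(np.float32))
        f=lambda x:np.round(np.array(x)*1000).astype(int).tolist()
        print(n,k,len(Q),'h',f(h),'topcirc',f((tx,ty,r)),'toprect',f(c),f(s),round(a,1),'all',f(c2),f(s2),round(a2,1))
if __name__=='__main__':
    for n in ['scene','side']: rep(n,np.load(f'/tmp/{n}_d.npy'))
E
python3 meas.py
```

```text
scene clamp 2458 h 24 topcirc [590, -14, 72] toprect [589, -14] [66, 132] 4.5 all [590, -11] [70, 140] 5.1
scene stand 3901 h 163 topcirc [490, 283, 13] toprect [491, 281] [24, 20] 16.0 all [495, 302] [113, 277] 70.1
scene cleaner 3901 h 163 topcirc [490, 283, 13] toprect [491, 281] [24, 20] 16.0 all [495, 302] [113, 277] 70.1
scene flux 373 h 73 topcirc [375, 243, 7] toprect [376, 243] [4, 14] 49.8 all [375, 243] [33, 29] 30.9
scene spool 657 h 39 topcirc [426, 123, 29] toprect [426, 123] [53, 57] 48.1 all [426, 122] [55, 56] 13.5
scene tape 587 h 27 topcirc [441, -7, 30] toprect [441, -7] [57, 58] 48.9 all [442, -7] [59, 61] 31.0
scene tin 376 h 29 topcirc [436, -113, 19] toprect [436, -113] [36, 36] 88.6 all [435, -113] [38, 39] 59.3
scene wash 613 h 79 topcirc [363, -231, 4] toprect [363, -231] [4, 8] 63.5 all [365, -231] [38, 34] 78.8
scene case 1833 h 29 topcirc [406, -361, 51] toprect [405, -361] [91, 54] 71.1 all [405, -361] [90, 56] 70.4
scene meter 5369 h 44 topcirc [620, -305, 70] toprect [620, -308] [137, 58] 3.7 all [618, -308] [165, 78] 6.1
side clamp 1289 h 23 topcirc 
[... 323 characters left out ...]
, 248, 3] toprect [369, 248] [4, 6] 26.4 all [368, 249] [32, 30] 33.7
side spool 629 h 38 topcirc [423, 123, 28] toprect [423, 123] [54, 55] 25.6 all [423, 122] [54, 57] 26.0
side tape 455 h 25 topcirc [437, -6, 31] toprect [438, -5] [60, 57] 87.6 all [438, -6] [59, 62] 8.9
side tin 235 h 28 topcirc [432, -111, 19] toprect [433, -111] [33, 36] 33.8 all [431, -111] [40, 37] 84.8
side wash 413 h 77 topcirc [357, -230, 4] toprect [358, -231] [7, 5] 58.8 all [358, -225] [38, 31] 10.5
side case 699 h 28 topcirc [402, -360, 51] toprect [401, -359] [94, 54] 71.4 all [402, -359] [98, 56] 70.2
side meter 1697 h 42 topcirc [613, -313, 70] toprect [615, -307] [135, 64] 2.0 all [614, -305] [165, 82] 6.7
```

View pics/wrist0.png

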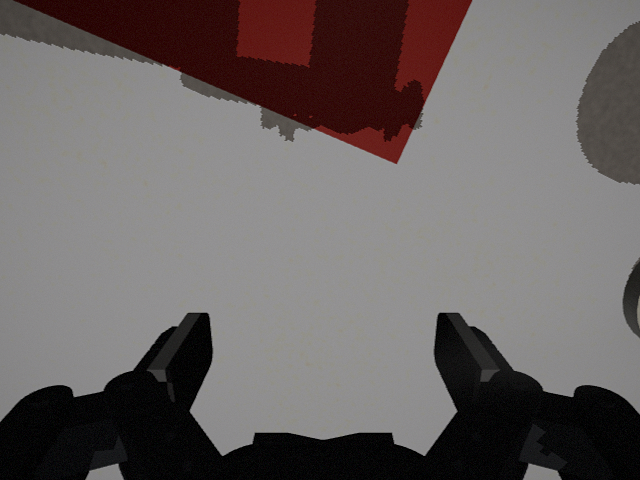

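Both views agree to about 5 mm, and the heights match the text to about 2 mm. The clamp is at about (0.587,-0.011) with a yaw of +0.084. The stand is on the +y side, as its position (0.551,0.281) fits 290 mm along the clamp's y. The targets follow from that.

```bash
cat > go.py <<'E'
# python3 go.py x y z theta [x y z theta ...]: deltas (roll first, then shifts), world mm/rad
import sys,numpy as np
from station import ctrl
from scipy.spatial.transform import Rotation as R
o=ctrl.get_obs(); M=R.from_rotvec(o['tool_rot']).as_matrix()
th=np.arctan2(M[1,0],M[0,0]); p=np.array(o['tool_pos'])*1000
print('t',round(o['t'],1),'now',p.round(1),'th',th.round(3),'down',M[:,2].round(3),'F',np.round(o['contact_force'],1),'open',round(o['opening']*1000,1),'grip',round(o['grip_force'],1),'q',np.round(o['q'],2))
a=list(map(float,sys.argv[1:]))
for i in range(0,len(a),4):
    x=np.array(a[i:i+3]);t=a[i+3];d=x-p
    c,s=np.cos(t),np.sin(t)
    print('roll',round(th-t,3),'tx',round(d[0]*c+d[1]*s,1),'ty',round(d[0]*s-d[1]*c,1),'tz',round(-d[2],1),'| tilt-free')
    p,th=x,t
E
cat > wr.py <<'E'
# wrist-camera measurement near world point: python3 wr.py x y r zmin zmax
import sys; from look import *
from scipy.spatial.transform import Rotation as R
x,y,r,z0,z1=map(float,sys.argv[1:6])
o=ctrl.get_obs(); im,d=grab('wrist',sys.argv[6] if len(sys.argv)>6 else None)
p=optics.camera_params('wrist');K=np.array(p['mtx']);T=np.array(p['tool_from_camera'])
v,u=np.mgrid[:480,:640]; c=np.stack([(u-K[0,2])/K[0,0]*d,(v-K[1,2])/K[1,1]*d,d],-1)
P=(c@T[:3,:3].T+T[:3,3])@R.from_rotvec(o['tool_rot']).as_matrix().T+o['tool_pos']
m=(d>0)&(np.hypot(P[...,0]-x,P[...,1]-y)<r)&(P[...,2]>z0)&(P[...,2]<z1)
Q=P[m].astype(np.float32)
if len(Q)>10:
    print(len(Q),'h98',np.percentile(Q[:,2],98).round(4),'circ',cv2.minEnclosingCircle(Q[:,:2]),'rect',cv2.minAreaRect(Q[:,:2]))
else: print('few',len(Q))
E
python3 go.py 403.5 -360 230 0.39 403.5 -360 200 1.235 403.5 -360 3 1.235
```

```text
t 0.1 now [ 237.4 -577.7  230.4] th 0.39 down [-0.     0.002 -1.   ] F [0.  0.6 0.7] open 85.5 grip 0.0 q [-1.3   0.05  1.61  0.    1.48 -0.12]
roll -0.0 tx 236.4 ty -138.2 tz 0.4 | tilt-free
roll -0.845 tx 0.0 ty 0.0 tz 30.0 | tilt-free
roll 0.0 tx 0.0 ty 0.0 tz 197.0 | tilt-free
```

```bash
python3 -m handwheel '[{"tx":29.5,"ty":-17.3},{"tx":29.5,"ty":-17.3},{"tx":29.5,"ty":-17.3},{"tx":29.5,"ty":-17.3},{"tx":29.5,"ty":-17.3},{"tx":29.5,"ty":-17.3},{"tx":29.5,"ty":-17.3},{"tx":29.5,"ty":-17.3},{}]' 85
python3 -m handwheel '[{"roll":-0.12},{"roll":-0.12},{"roll":-0.12},{"roll":-0.12},{"roll":-0.12},{"roll":-0.12},{"roll":-0.125},{},{}]'
python3 wr.py 0.4035 -0.360 0.075 0.018 0.04 wrist1.png; python3 go.py 403.5 -360 3 1.235
```

```text
few 0
t 0.2 now [ 237.4 -577.7  230.5] th 0.39 down [-0.     0.001 -1.   ] F [-0.5  0.5 -0.4] open 85.4 grip 0.0 q [-1.3   0.05  1.61 -0.    1.48 -0.12]
roll -0.845 tx 260.3 ty 85.1 tz 227.5 | tilt-free$[0]: bad value
$[0]: bad value
```

```bash
python3 -m handwheel '[{"tx":29.5,"ty":-17.3,"tz":0,"roll":0}]' 85; python3 -m handwheel --help | head -20
```

```text
t: 0.28
tool_pos: [0.2557, -0.5533, 0.2307]
tool_rot: [3.083, 0.601, -0.003]
contact_force: [-0.2, 1.6, 0.3]
opening: 0.0851
grip_force: 0.0invalid input: not JSON, or not a number
```

All four keys are needed in every row.

```bash
python3 -m handwheel '[{"tx":29.5,"ty":-17.3,"tz":0,"roll":0},{"tx":29.5,"ty":-17.3,"tz":0,"roll":0},{"tx":29.5,"ty":-17.3,"tz":0,"roll":0},{"tx":29.5,"ty":-17.3,"tz":0,"roll":0},{"tx":29.5,"ty":-17.3,"tz":0,"roll":0},{"tx":29.5,"ty":-17.3,"tz":0,"roll":0},{"tx":29.5,"ty":-17.3,"tz":0,"roll":0},{"tx":0,"ty":0,"tz":0,"roll":0}]' 85
python3 -m handwheel '[{"tx":0,"ty":0,"tz":0,"roll":-0.12},{"tx":0,"ty":0,"tz":0,"roll":-0.12},{"tx":0,"ty":0,"tz":0,"roll":-0.12},{"tx":0,"ty":0,"tz":0,"roll":-0.12},{"tx":0,"ty":0,"tz":0,"roll":-0.12},{"tx":0,"ty":0,"tz":0,"roll":-0.12},{"tx":0,"ty":0,"tz":0,"roll":-0.125},{"tx":0,"ty":0,"tz":0,"roll":0},{"tx":0,"ty":0,"tz":0,"roll":0}]'
python3 wr.py 0.4035 -0.360 0.075 0.018 0.04 wrist1.png; python3 go.py 403.5 -360 3 1.235
```

```text
t: 0.95
tool_pos: [0.4058, -0.3562, 0.2312]
tool_rot: [-3.079, -0.617, -0.003]
contact_force: [-0.6, -0.9, 0.5]
opening: 0.0852
grip_force: 0.0
t: 1.7
tool_pos: [0.4029, -0.3607, 0.2311]
tool_rot: [-2.565, -1.814, 0.0]
contact_force: [0.3, -0.2, -0.0]
opening: 0.085
grip_force: 0.0
t 1.8 now [ 403.  -360.6  231.2] th 1.232 down [-0.  0. -1.] F [-0.4 -0.9 -0.5] open 84.9 grip 0.0 q [-0.87 -0.15  1.81 -0.    1.48 -0.53]
roll -0.003 tx 0.8 ty 0.3 tz 228.2 | tilt-freeTraceback (most recent call last):
  File "wr.py", line 12, in <module>
    print(len(Q),'h98',np.percentile(Q[:,2],98).round(4),'circ',cv2.minEnclosingCircle(Q[:,:2]),'rect',cv2.minAreaRect(Q[:,:2]))
                                                                ~~~~~~~~~~~~~~~~~~~~~~^^^^^^^^^
cv2.error: OpenCV(4.12.0) /io/opencv/modules/imgproc/src/shapedescr.cpp:201: error: (-215:Assertion failed) count >= 0 && (depth == CV_32F || depth == CV_32S) in function 'minEnclosingCircle'
```

```bash
sed -i "s/^if len(Q)>10:/Q2=np.ascontiguousarray(Q[:,:2])\nif len(Q)>10:/; s/minEnclosingCircle(Q\[:,:2\])/minEnclosingCircle(Q2)/; s/minAreaRect(Q\[:,:2\])/minAreaRect(Q2)/" wr.py
python3 wr.py 0.4035 -0.360 0.075 0.018 0.04 wrist1.png
```

```text
5389 h98 0.0277 circ ((0.40320056676864624, -0.3616844415664673), 0.050958648324012756) rect ((0.4031554162502289, -0.36158737540245056), (0.08937284350395203, 0.05367552116513252), 70.63111114501953)
```

View pics/wrist1.png

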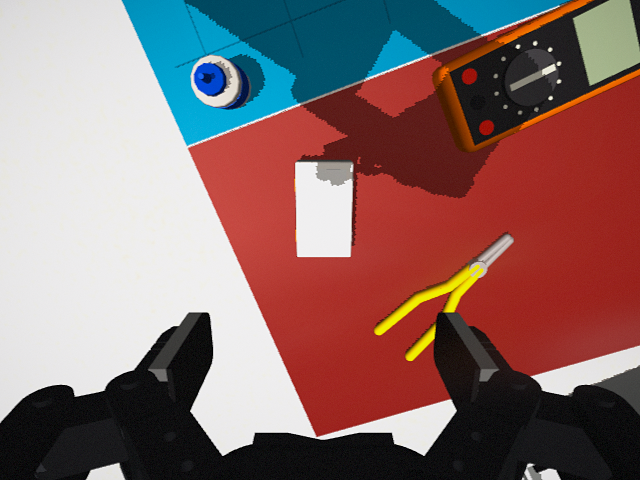

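The case is centred at (325,210), parallel with the fingers, and the wrist measurement (0.403,-0.3616) agrees. Going down to grasp it.

```bash
python3 -m handwheel '[{"tx":0,"ty":0,"tz":34,"roll":0},{"tx":0,"ty":0,"tz":34,"roll":0},{"tx":0,"ty":0,"tz":34,"roll":0},{"tx":0,"ty":0,"tz":34,"roll":0},{"tx":0,"ty":0,"tz":34,"roll":0},{"tx":0,"ty":0,"tz":28,"roll":0},{"tx":0,"ty":0,"tz":20,"roll":0},{"tx":0,"ty":0,"tz":8,"roll":0},{"tx":0,"ty":0,"tz":0,"roll":0},{"tx":0,"ty":0,"tz":0,"roll":0}]' 85
python3 -m handwheel '[{"tx":0,"ty":0,"tz":0,"roll":0},{"tx":0,"ty":0,"tz":0,"roll":0},{"tx":0,"ty":0,"tz":0,"roll":0},{"tx":0,"ty":0,"tz":0,"roll":0},{"tx":0,"ty":0,"tz":0,"roll":0},{"tx":0,"ty":0,"tz":0,"roll":0},{"tx":0,"ty":0,"tz":0,"roll":0},{"tx":0,"ty":0,"tz":0,"roll":0}]' 40 50
```

```text
t: 2.63
tool_pos: [0.4035, -0.3608, 0.0059]
tool_rot: [2.562, 1.817, 0.0]
contact_force: [0.8, -0.3, 0.7]
opening: 0.0853
grip_force: 0.0
t: 3.3
tool_pos: [0.4043, -0.3617, 0.0074]
tool_rot: [2.559, 1.817, 0.0]
contact_force: [0.1, 0.0, 6.5]
opening: 0.0508
grip_force: 54.9
```

```bash
python3 -m handwheel '[{"tx":0,"ty":0,"tz":-10,"roll":0},{"tx":0,"ty":0,"tz":-25,"roll":0},{"tx":0,"ty":0,"tz":-30,"roll":0},{"tx":0,"ty":0,"tz":-30,"roll":0},{"tx":0,"ty":0,"tz":-25,"roll":0},{"tx":0,"ty":0,"tz":0,"roll":-0.105},{"tx":0,"ty":0,"tz":0,"roll":-0.105},{"tx":0,"ty":0,"tz":0,"roll":-0.105},{"tx":0,"ty":0,"tz":0,"roll":-0.105},{"tx":0,"ty":0,"tz":0,"roll":0},{"tx":0,"ty":0,"tz":0,"roll":0}]'; python3 go.py 678 -4 122 1.655 678 -4 8 1.655
```

```text
t: 4.22
tool_pos: [0.403, -0.3601, 0.1254]
tool_rot: [-2.129, -2.31, -0.0]
contact_force: [0.0, 0.3, -1.0]
opening: 0.0509
grip_force: 54.1
t 4.2 now [ 403.  -360.1  125.4] th 1.652 down [-0.  0. -1.] F [ 0.   0.3 -1. ] open 50.9 grip 54.1 q [-0.87 -0.06  1.91  0.    1.29 -0.95]
roll -0.003 tx 331.7 ty 304.0 tz 3.4 | tilt-free
roll 0.0 tx 0.0 ty 0.0 tz 114.0 | tilt-free
```

```bash
python3 -m handwheel '[{"tx":10,"ty":10,"tz":0,"roll":0},{"tx":20,"ty":18,"tz":0,"roll":0},{"tx":24,"ty":22,"tz":0,"roll":0},{"tx":24,"ty":22,"tz":0,"roll":0},{"tx":24,"ty":22,"tz":0,"roll":0},{"tx":24,"ty":22,"tz":0,"roll":0},{"tx":24,"ty":22,"tz":0,"roll":0},{"tx":24,"ty":22,"tz":0,"roll":0},{"tx":24,"ty":22,"tz":0,"roll":0},{"tx":24,"ty":22,"tz":0,"roll":0},{"tx":24,"ty":22,"tz":0,"roll":0},{"tx":24,"ty":22,"tz":0,"roll":0}]'
python3 -m handwheel '[{"tx":24,"ty":22,"tz":0,"roll":0},{"tx":22,"ty":20,"tz":0,"roll":0},{"tx":15.7,"ty":14,"tz":0,"roll":0},{"tx":0,"ty":0,"tz":0,"roll":0},{"tx":0,"ty":0,"tz":0,"roll":0},{"tx":0,"ty":0,"tz":0,"roll":0}]'; python3 go.py 678 -4 8 1.655
```

```text
t: 5.22
tool_pos: [0.6283, -0.069, 0.1252]
tool_rot: [-2.129, -2.31, 0.0]
contact_force: [-0.5, -1.0, 0.4]
opening: 0.051
grip_force: 54.0
t: 5.72
tool_pos: [0.6777, -0.0048, 0.125]
tool_rot: [-2.127, -2.311, 0.002]
contact_force: [0.0, 0.1, -0.0]
opening: 0.0507
grip_force: 54.1
t 5.7 now [677.7  -4.8 125. ] th 1.654 down [-0.001 -0.    -1.   ] F [ 0.   0.1 -0. ] open 50.7 grip 54.1 q [-0.12  0.26  1.57 -0.    1.32 -0.2 ]
roll -0.001 tx 0.8 ty 0.3 tz 117.0 | tilt-free
```

```bash
python3 -m handwheel '[{"tx":0,"ty":0,"tz":20,"roll":0},{"tx":0,"ty":0,"tz":28,"roll":0},{"tx":0,"ty":0,"tz":28,"roll":0},{"tx":0,"ty":0,"tz":20,"roll":0},{"tx":0,"ty":0,"tz":10,"roll":0},{"tx":0,"ty":0,"tz":7,"roll":0},{"tx":0,"ty":0,"tz":3,"roll":0},{"tx":0,"ty":0,"tz":1,"roll":0},{"tx":0,"ty":0,"tz":0,"roll":0},{"tx":0,"ty":0,"tz":0,"roll":0}]'
python3 -m handwheel '[{"tx":0,"ty":0,"tz":0,"roll":0},{"tx":0,"ty":0,"tz":0,"roll":0},{"tx":0,"ty":0,"tz":0,"roll":0},{"tx":0,"ty":0,"tz":0,"roll":0},{"tx":0,"ty":0,"tz":-10,"roll":0},{"tx":0,"ty":0,"tz":-30,"roll":0},{"tx":0,"ty":0,"tz":-35,"roll":0},{"tx":0,"ty":0,"tz":-35,"roll":0},{"tx":0,"ty":0,"tz":-35,"roll":0},{"tx":0,"ty":0,"tz":-30,"roll":0},{"tx":0,"ty":0,"tz":0,"roll":0},{"tx":0,"ty":0,"tz":0,"roll":0}]' 68
python3 -m handwheel '[{"tx":0,"ty":0,"tz":0,"roll":0},{"tx":0,"ty":0,"tz":0,"roll":0}]'
python3 wr.py 0.678 -0.004 0.056 0.018 0.04 wrist2.png;python3 wr.py 0.587 -0.0115 0.078 0.005 0.04;  python3 go.py 434 -112.5 130 1.655 434 -112.5 4 1.655
```

```text
t: 6.55
tool_pos: [0.6795, -0.0046, 0.0101]
tool_rot: [2.125, 2.311, 0.003]
contact_force: [-0.9, -0.2, -0.8]
opening: 0.051
grip_force: 54.1
t: 7.55
tool_pos: [0.6802, -0.0045, 0.188]
tool_rot: [2.122, 2.309, 0.007]
contact_force: [0.7, -0.2, -0.8]
opening: 0.0679
grip_force: 0.0
t: 7.72
tool_pos: [0.6772, -0.0042, 0.1814]
tool_rot: [-2.124, -2.311, 0.003]
contact_force: [0.2, -0.2, 0.2]
opening: 0.068
grip_force: 0.0
7083 h98 0.0276 circ ((0.6801440715789795, -0.005324443802237511), 0.051394954323768616) rect ((0.6795887351036072, -0.005229134112596512), (0.053842298686504364, 0.08973153680562973), 4.56482458114624)
14769 h98 0.0264 circ ((0.5884814262390137, -0.010040495544672012), 0.07737375050783157) rect ((0.6083295345306396, -0.008635483682155609), (0.11253795772790909, 0.13967859745025635), 4.638030052185059)
t 7.8 now [677.2  -4.3 181. ] th 1.655 down [-0.004  0.    -1.   ] F [ 0.9 -0.8 -0.1] open 68.3 grip 0.0 q [-0.12  0.21  1.53 -0.    1.41 -0.2 ]
roll -0.0 tx -87.4 ty -251.4 tz 51.0 | tilt-free
roll 0.0 tx 0.0 ty 0.0 tz 126.0 | tilt-free
```

View pics/wrist2.png

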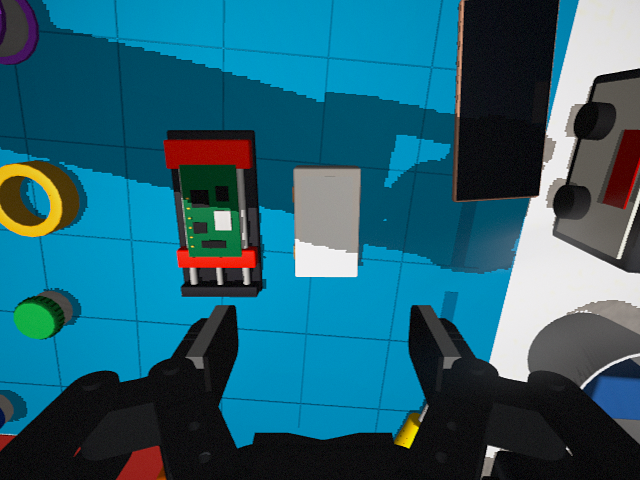

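The case lies at (327,222) beside the clamp at (215,213). Its pose in the clamp frame is about (92.6,-2.4) mm with a yaw error under 1°, so it's well inside tolerance. Next the tin.

```bash
python3 -m handwheel '[{"tx":-4,"ty":-12,"tz":0,"roll":0},{"tx":-9,"ty":-26,"tz":0,"roll":0},{"tx":-9,"ty":-26,"tz":0,"roll":0},{"tx":-9,"ty":-26,"tz":0,"roll":0},{"tx":-9,"ty":-26,"tz":0,"roll":0},{"tx":-9,"ty":-26,"tz":0,"roll":0},{"tx":-9,"ty":-26,"tz":0,"roll":0},{"tx":-9,"ty":-26,"tz":0,"roll":0},{"tx":-9,"ty":-26,"tz":0,"roll":0},{"tx":-9,"ty":-26,"tz":0,"roll":0},{"tx":-2.4,"ty":-5.4,"tz":0,"roll":0},{"tx":0,"ty":0,"tz":0,"roll":0}]'
python3 -m handwheel '[{"tx":0,"ty":0,"tz":0,"roll":0},{"tx":0,"ty":0,"tz":0,"roll":0},{"tx":0,"ty":0,"tz":0,"roll":0}]' 70
python3 wr.py 0.434 -0.1125 0.035 0.018 0.04;  python3 go.py 434 -112.5 7 1.655
```

```text
t: 8.82
tool_pos: [0.4338, -0.1129, 0.1823]
tool_rot: [-2.128, -2.31, 0.001]
contact_force: [-0.0, -0.4, -0.5]
opening: 0.0679
grip_force: 0.0
t: 9.07
tool_pos: [0.4358, -0.1122, 0.1832]
tool_rot: [-2.125, -2.313, -0.0]
contact_force: [0.2, -0.3, 0.6]
opening: 0.0701
grip_force: 0.0
1737 h98 0.0273 circ ((0.43323078751564026, -0.11319585144519806), 0.019957976415753365) rect ((0.433500200510025, -0.11288347840309143), (0.03888198360800743, 0.03873082622885704), 8.6825590133667)
t 9.1 now [ 435.8 -112.2  183.2] th 1.656 down [-0.  0. -1.] F [0.  0.2 0.3] open 69.6 grip 0.0 q [-0.42 -0.35  2.06  0.    1.44 -0.5 ]
roll 0.001 tx -0.2 ty -1.8 tz 176.2 | tilt-free
```

```bash
python3 -m handwheel '[{"tx":-0.8,"ty":-2,"tz":20,"roll":0},{"tx":0,"ty":0,"tz":32,"roll":0},{"tx":0,"ty":0,"tz":32,"roll":0},{"tx":0,"ty":0,"tz":32,"roll":0},{"tx":0,"ty":0,"tz":28,"roll":0},{"tx":0,"ty":0,"tz":20,"roll":0},{"tx":0,"ty":0,"tz":9,"roll":0},{"tx":0,"ty":0,"tz":0,"roll":0},{"tx":0,"ty":0,"tz":0,"roll":0}]'
python3 -m handwheel '[{"tx":0,"ty":0,"tz":0,"roll":0},{"tx":0,"ty":0,"tz":0,"roll":0},{"tx":0,"ty":0,"tz":0,"roll":0},{"tx":0,"ty":0,"tz":0,"roll":0},{"tx":0,"ty":0,"tz":0,"roll":0},{"tx":0,"ty":0,"tz":0,"roll":0},{"tx":0,"ty":0,"tz":0,"roll":0},{"tx":0,"ty":0,"tz":0,"roll":0}]' 28 40
python3 go.py 434 -112.5 130 1.655 679.5 -4.8 130 1.655
```

```text
t: 9.87
tool_pos: [0.4338, -0.1135, 0.0107]
tool_rot: [-2.126, -2.313, -0.0]
contact_force: [-0.4, -0.9, 0.4]
opening: 0.0699
grip_force: 0.0
t: 10.53
tool_pos: [0.4347, -0.1141, 0.0124]
tool_rot: [2.124, 2.311, 0.002]
contact_force: [-0.9, 1.1, 5.7]
opening: 0.0363
grip_force: 39.7
t 10.5 now [ 434.7 -114.1   12.4] th 1.655 down [ 0.003 -0.001 -1.   ] F [-0.9  1.1  5.7] open 36.3 grip 39.7 q [-0.42 -0.12  2.18  0.    1.08 -0.51]
roll -0.0 tx 1.7 ty -0.5 tz -117.6 | tilt-free
roll 0.0 tx 86.7 ty 253.7 tz -0.0 | tilt-free
```

```bash
python3 -m handwheel '[{"tx":0,"ty":0,"tz":-10,"roll":0},{"tx":0,"ty":0,"tz":-25,"roll":0},{"tx":0,"ty":0,"tz":-30,"roll":0},{"tx":0,"ty":0,"tz":-30,"roll":0},{"tx":0,"ty":0,"tz":-25,"roll":0},{"tx":4,"ty":12,"tz":0,"roll":0},{"tx":8,"ty":24,"tz":0,"roll":0},{"tx":9,"ty":26,"tz":0,"roll":0},{"tx":9,"ty":26,"tz":0,"roll":0},{"tx":9,"ty":26,"tz":0,"roll":0},{"tx":9,"ty":26,"tz":0,"roll":0},{"tx":9,"ty":26,"tz":0,"roll":0}]'
python3 -m handwheel '[{"tx":9,"ty":26,"tz":0,"roll":0},{"tx":9,"ty":26,"tz":0,"roll":0},{"tx":8,"ty":22,"tz":0,"roll":0},{"tx":5,"ty":12,"tz":0,"roll":0},{"tx":0,"ty":0,"tz":0,"roll":0},{"tx":0,"ty":0,"tz":0,"roll":0},{"tx":0,"ty":0,"tz":0,"roll":0}]'; python3 go.py 679.5 -4.8 39 1.655
```

```text
t: 11.53
tool_pos: [0.5951, -0.0421, 0.1314]
tool_rot: [2.125, 2.312, 0.001]
contact_force: [-0.0, 0.2, 0.6]
opening: 0.036
grip_force: 40.2
t: 12.12
tool_pos: [0.6763, -0.005, 0.1307]
tool_rot: [-2.126, -2.313, 0.001]
contact_force: [-0.2, -0.2, -1.1]
opening: 0.0359
grip_force: 40.2
t 12.1 now [676.3  -5.  130.7] th 1.655 down [-0. -0. -1.] F [-0.2 -0.2 -1.1] open 35.9 grip 40.2 q [-0.12  0.25  1.57 -0.    1.33 -0.2 ]
roll -0.0 tx -0.1 ty 3.2 tz 91.7 | tilt-free
```

```bash
python3 -m handwheel '[{"tx":0,"ty":3,"tz":15,"roll":0},{"tx":0,"ty":0,"tz":25,"roll":0},{"tx":0,"ty":0,"tz":25,"roll":0},{"tx":0,"ty":0,"tz":15,"roll":0},{"tx":0,"ty":0,"tz":7,"roll":0},{"tx":0,"ty":0,"tz":3,"roll":0},{"tx":0,"ty":0,"tz":0,"roll":0},{"tx":0,"ty":0,"tz":0,"roll":0},{"tx":0,"ty":0,"tz":0,"roll":0}]'; python3 go.py 679.5 -4.8 39 1.655
python3 -m handwheel '[{"tx":0,"ty":0,"tz":1,"roll":0},{"tx":0,"ty":0,"tz":0,"roll":0},{"tx":0,"ty":0,"tz":0,"roll":0}]'
```

```text
t: 12.87
tool_pos: [0.681, -0.0046, 0.0418]
tool_rot: [2.125, 2.311, 0.002]
contact_force: [-0.0, 0.2, -0.3]
opening: 0.0358
grip_force: 40.3
t 12.9 now [681.   -4.6  41.8] th 1.655 down [ 0.003 -0.    -1.   ] F [-0.   0.2 -0.3] open 35.8 grip 40.3 q [-0.12  0.35  1.6   0.    1.18 -0.2 ]
roll -0.0 tx -0.1 ty -1.5 tz 2.8 | tilt-free
t: 13.12
tool_pos: [0.6802, -0.0044, 0.0398]
tool_rot: [2.126, 2.312, 0.001]
contact_force: [0.4, 0.8, -0.0]
opening: 0.0359
grip_force: 40.3
```

Lowering until there is light contact.

```bash
for i in 1; do python3 -m handwheel '[{"tx":0,"ty":0,"tz":1.5,"roll":0},{"tx":0,"ty":0,"tz":0,"roll":0},{"tx":0,"ty":0,"tz":0,"roll":0}]'; done
python3 -m handwheel '[{"tx":0,"ty":0,"tz":1.5,"roll":0},{"tx":0,"ty":0,"tz":0,"roll":0},{"tx":0,"ty":0,"tz":0,"roll":0}]'
```

```text
t: 13.37
tool_pos: [0.6803, -0.0044, 0.0385]
tool_rot: [2.126, 2.312, 0.001]
contact_force: [-1.0, 0.5, 4.0]
opening: 0.0359
grip_force: 40.5
t: 13.62
tool_pos: [0.6804, -0.0044, 0.0384]
tool_rot: [2.126, 2.313, 0.0]
contact_force: [-4.7, -0.1, 10.0]
opening: 0.0357
grip_force: 41.1
```

```bash
python3 -m handwheel '[{"tx":0,"ty":0,"tz":-1,"roll":0},{"tx":0,"ty":0,"tz":0,"roll":0},{"tx":0,"ty":0,"tz":0,"roll":0},{"tx":0,"ty":0,"tz":0,"roll":0},{"tx":0,"ty":0,"tz":-8,"roll":0},{"tx":0,"ty":0,"tz":-25,"roll":0},{"tx":0,"ty":0,"tz":-35,"roll":0},{"tx":0,"ty":0,"tz":-35,"roll":0},{"tx":0,"ty":0,"tz":-30,"roll":0},{"tx":0,"ty":0,"tz":-15,"roll":0},{"tx":0,"ty":0,"tz":0,"roll":0},{"tx":0,"ty":0,"tz":0,"roll":0}]' 62
python3 wr.py 0.68 -0.005 0.056 0.045 0.065;python3 wr.py 0.68 -0.005 0.056 0.018 0.035; python3 go.py 424 122.5 187 1.655
```

```text
t: 14.62
tool_pos: [0.6801, -0.0045, 0.1857]
tool_rot: [2.126, 2.312, 0.001]
contact_force: [0.8, 0.4, -0.4]
opening: 0.0621
grip_force: 0.0
2016 h98 0.0533 circ ((0.680612325668335, -0.0030225326772779226), 0.019976111128926277) rect ((0.6807153224945068, -0.0031349919736385345), (0.038711436092853546, 0.03928733989596367), 84.6700668334961)
4956 h98 0.0277 circ ((0.6795852184295654, -0.005222031846642494), 0.05113131180405617) rect ((0.6796950697898865, -0.005238231271505356), (0.053882017731666565, 0.08983595669269562), 4.394723415374756)
t 14.7 now [678.5  -4.3 182.3] th 1.655 down [-0.004  0.001 -1.   ] F [-0.   0.2  0.3] open 61.7 grip 0.0 q [-0.12  0.21  1.52 -0.    1.41 -0.2 ]
roll -0.0 tx 147.7 ty -242.9 tz -4.7 | tilt-free
```

The tin stands on the lid, 2 mm from the middle and level. Next the spool.

```bash
python3 -m handwheel '[{"tx":7,"ty":-11,"tz":0,"roll":0},{"tx":14,"ty":-23,"tz":0,"roll":0},{"tx":15,"ty":-25,"tz":0,"roll":0},{"tx":15,"ty":-25,"tz":0,"roll":0},{"tx":15,"ty":-25,"tz":0,"roll":0},{"tx":15,"ty":-25,"tz":0,"roll":0},{"tx":15,"ty":-25,"tz":0,"roll":0},{"tx":15,"ty":-25,"tz":0,"roll":0},{"tx":15,"ty":-25,"tz":0,"roll":0},{"tx":14,"ty":-23,"tz":0,"roll":0},{"tx":7.7,"ty":-11,"tz":0,"roll":0},{"tx":0,"ty":0,"tz":0,"roll":0}]' 85.4
python3 -m handwheel '[{"tx":0,"ty":0,"tz":0,"roll":0},{"tx":0,"ty":0,"tz":0,"roll":0},{"tx":0,"ty":0,"tz":0,"roll":0}]'
python3 wr.py 0.424 0.1225 0.045 0.028 0.05;  python3 go.py 424 122.5 8 1.655
```

```text
t: 15.72
tool_pos: [0.4221, 0.1232, 0.1822]
tool_rot: [-2.121, -2.312, 0.006]
contact_force: [0.7, 0.4, 0.3]
opening: 0.0853
grip_force: 0.0
t: 15.97
tool_pos: [0.4258, 0.1219, 0.1846]
tool_rot: [-2.127, -2.311, 0.002]
contact_force: [-0.6, 0.9, -0.0]
opening: 0.0855
grip_force: 0.0
3851 h98 0.0377 circ ((0.42415139079093933, 0.12214065343141556), 0.028209904208779335) rect ((0.42416396737098694, 0.1223234087228775), (0.05535899102687836, 0.055213164538145065), 18.91289520263672)
t 16.0 now [425.9 121.9 184.8] th 1.654 down [-0.001 -0.    -1.   ] F [-0.1 -0.4 -0.8] open 85.1 grip 0.0 q [ 0.11 -0.38  2.07 -0.    1.45  0.03]
roll -0.001 tx 0.8 ty -1.8 tz 176.8 | tilt-free
```

```bash
python3 -m handwheel '[{"tx":0.5,"ty":-1.8,"tz":20,"roll":0},{"tx":0,"ty":0,"tz":32,"roll":0},{"tx":0,"ty":0,"tz":32,"roll":0},{"tx":0,"ty":0,"tz":32,"roll":0},{"tx":0,"ty":0,"tz":28,"roll":0},{"tx":0,"ty":0,"tz":20,"roll":0},{"tx":0,"ty":0,"tz":8,"roll":0},{"tx":0,"ty":0,"tz":0,"roll":0},{"tx":0,"ty":0,"tz":0,"roll":0}]'
python3 -m handwheel '[{"tx":0,"ty":0,"tz":0,"roll":0},{"tx":0,"ty":0,"tz":0,"roll":0},{"tx":0,"ty":0,"tz":0,"roll":0},{"tx":0,"ty":0,"tz":0,"roll":0},{"tx":0,"ty":0,"tz":0,"roll":0},{"tx":0,"ty":0,"tz":0,"roll":0},{"tx":0,"ty":0,"tz":0,"roll":0}]' 45 40
python3 go.py 424 122.5 130 1.655 598 -138.5 130 1.655
```

```text
t: 16.77
tool_pos: [0.4242, 0.1225, 0.0138]
tool_rot: [2.127, 2.312, 0.0]
contact_force: [0.5, 0.5, 0.7]
opening: 0.0854
grip_force: 0.0
t: 17.35
tool_pos: [0.4251, 0.1229, 0.0155]
tool_rot: [2.125, 2.311, 0.004]
contact_force: [-1.5, -0.3, 6.0]
opening: 0.0538
grip_force: 40.8
t 17.4 now [425.1 122.9  15.5] th 1.655 down [ 0.003  0.    -1.   ] F [-1.5 -0.3  6. ] open 53.8 grip 40.8 q [ 0.11 -0.15  2.19 -0.    1.09  0.03]
roll -0.0 tx -0.3 ty -1.1 tz -114.5 | tilt-free
roll 0.0 tx -274.7 ty 151.4 tz -0.0 | tilt-free
```

```bash
python3 -m handwheel '[{"tx":0,"ty":0,"tz":-10,"roll":0},{"tx":0,"ty":0,"tz":-25,"roll":0},{"tx":0,"ty":0,"tz":-30,"roll":0},{"tx":0,"ty":0,"tz":-30,"roll":0},{"tx":0,"ty":0,"tz":-25,"roll":0},{"tx":-10,"ty":5,"tz":0,"roll":0},{"tx":-20,"ty":11,"tz":0,"roll":0},{"tx":-26,"ty":14,"tz":0,"roll":0},{"tx":-26,"ty":14,"tz":0,"roll":0},{"tx":-26,"ty":14,"tz":0,"roll":0},{"tx":-26,"ty":14,"tz":0,"roll":0},{"tx":-26,"ty":15,"tz":0,"roll":0}]'
python3 -m handwheel '[{"tx":-26,"ty":15,"tz":0,"roll":0},{"tx":-26,"ty":15,"tz":0,"roll":0},{"tx":-26,"ty":15,"tz":0,"roll":0},{"tx":-22,"ty":12,"tz":0,"roll":0},{"tx":-13,"ty":7,"tz":0,"roll":0},{"tx":0,"ty":0,"tz":0,"roll":0},{"tx":0,"ty":0,"tz":0,"roll":0},{"tx":0,"ty":0,"tz":0,"roll":0}]'; python3 go.py 598 -138.5 15.5 1.655
```

```text
t: 18.35
tool_pos: [0.5239, -0.031, 0.1332]
tool_rot: [-2.126, -2.312, 0.0]
contact_force: [0.1, 1.5, -0.3]
opening: 0.0535
grip_force: 42.4
t: 19.02
tool_pos: [0.5962, -0.1361, 0.1329]
tool_rot: [-2.125, -2.312, 0.0]
contact_force: [-0.5, -0.1, -1.6]
opening: 0.0535
grip_force: 42.4
t 19.0 now [ 596.2 -136.1  132.9] th 1.655 down [-0.001  0.001 -1.   ] F [-0.5 -0.1 -1.6] open 53.5 grip 42.4 q [-0.35  0.1   1.73  0.    1.31 -0.43]
roll -0.0 tx -2.5 ty 1.6 tz 117.4 | tilt-free
```

```bash
python3 -m handwheel '[{"tx":-2.5,"ty":1,"tz":20,"roll":0},{"tx":0,"ty":0,"tz":28,"roll":0},{"tx":0,"ty":0,"tz":28,"roll":0},{"tx":0,"ty":0,"tz":20,"roll":0},{"tx":0,"ty":0,"tz":10,"roll":0},{"tx":0,"ty":0,"tz":6,"roll":0},{"tx":0,"ty":0,"tz":3,"roll":0},{"tx":0,"ty":0,"tz":1.5,"roll":0},{"tx":0,"ty":0,"tz":0,"roll":0},{"tx":0,"ty":0,"tz":0,"roll":0}]'
python3 -m handwheel '[{"tx":0,"ty":0,"tz":1.5,"roll":0},{"tx":0,"ty":0,"tz":0,"roll":0},{"tx":0,"ty":0,"tz":0,"roll":0}]'
```

```text
t: 19.85
tool_pos: [0.5992, -0.1394, 0.0184]
tool_rot: [2.125, 2.311, 0.002]
contact_force: [0.1, 0.2, -1.3]
opening: 0.0538
grip_force: 42.4
t: 20.1
tool_pos: [0.5984, -0.1392, 0.0157]
tool_rot: [2.126, 2.312, 0.0]
contact_force: [1.0, 0.6, -0.4]
opening: 0.054
grip_force: 42.5
```

```bash
python3 -m handwheel '[{"tx":0,"ty":0,"tz":1.2,"roll":0},{"tx":0,"ty":0,"tz":0,"roll":0},{"tx":0,"ty":0,"tz":0,"roll":0}]'
python3 -m handwheel '[{"tx":0,"ty":0,"tz":0,"roll":0},{"tx":0,"ty":0,"tz":0,"roll":0},{"tx":0,"ty":0,"tz":0,"roll":0},{"tx":0,"ty":0,"tz":0,"roll":0},{"tx":0,"ty":0,"tz":-8,"roll":0},{"tx":0,"ty":0,"tz":-25,"roll":0},{"tx":0,"ty":0,"tz":-35,"roll":0},{"tx":0,"ty":0,"tz":-35,"roll":0},{"tx":0,"ty":0,"tz":-35,"roll":0},{"tx":0,"ty":0,"tz":-30,"roll":0},{"tx":0,"ty":0,"tz":-15,"roll":0},{"tx":0,"ty":0,"tz":0,"roll":0}]' 72
python3 -m handwheel '[{"tx":0,"ty":0,"tz":0,"roll":0},{"tx":0,"ty":0,"tz":0,"roll":0}]'
python3 wr.py 0.598 -0.139 0.035 0.028 0.05;  python3 go.py 371 246.5 195 2.7
```

```text
t: 20.35
tool_pos: [0.5984, -0.1392, 0.0156]
tool_rot: [2.126, 2.313, -0.0]
contact_force: [-4.2, 1.5, 6.9]
opening: 0.0535
grip_force: 42.9
t: 21.35
tool_pos: [0.6009, -0.14, 0.2038]
tool_rot: [2.12, 2.306, 0.006]
contact_force: [-0.3, -0.6, 0.3]
opening: 0.0719
grip_force: 0.0
t: 21.52
tool_pos: [0.5973, -0.1388, 0.1955]
tool_rot: [-2.125, -2.311, 0.001]
contact_force: [-1.0, -0.2, -0.8]
opening: 0.0719
grip_force: 0.0
3597 h98 0.0376 circ ((0.598617434501648, -0.13969697058200836), 0.02803662233054638) rect ((0.5988419651985168, -0.1395939439535141), (0.05455063655972481, 0.05549751594662666), 3.7186238765716553)
t 21.6 now [ 597.  -138.6  194.7] th 1.655 down [-0.004  0.001 -1.   ] F [0.2 0.  0.5] open 71.7 grip 0.0 q [-0.35  0.05  1.68  0.    1.42 -0.43]
roll -1.045 tx 368.9 ty 251.6 tz -0.3 | tilt-free
```

Spool is at (0.5986,-0.1397), on target. Next the flux bottle.

```bash
python3 -m handwheel '[{"tx":0,"ty":0,"tz":0,"roll":-0.12},{"tx":0,"ty":0,"tz":0,"roll":-0.12},{"tx":0,"ty":0,"tz":0,"roll":-0.12},{"tx":0,"ty":0,"tz":0,"roll":-0.12},{"tx":0,"ty":0,"tz":0,"roll":-0.12},{"tx":0,"ty":0,"tz":0,"roll":-0.12},{"tx":0,"ty":0,"tz":0,"roll":-0.12},{"tx":0,"ty":0,"tz":0,"roll":-0.12},{"tx":0,"ty":0,"tz":0,"roll":-0.085},{"tx":12,"ty":8,"tz":0,"roll":0},{"tx":22,"ty":15,"tz":0,"roll":0},{"tx":28,"ty":19,"tz":0,"roll":0}]' 85.4
python3 -m handwheel '[{"tx":28,"ty":19,"tz":0,"roll":0},{"tx":28,"ty":19,"tz":0,"roll":0},{"tx":28,"ty":19,"tz":0,"roll":0},{"tx":28,"ty":19,"tz":0,"roll":0},{"tx":28,"ty":19,"tz":0,"roll":0},{"tx":28,"ty":19,"tz":0,"roll":0},{"tx":28,"ty":19,"tz":0,"roll":0},{"tx":28,"ty":19,"tz":0,"roll":0},{"tx":28,"ty":19,"tz":0,"roll":0},{"tx":28,"ty":19,"tz":0,"roll":0},{"tx":18,"ty":14,"tz":0,"roll":0},{"tx":9,"ty":6,"tz":0,"roll":0}]'
python3 -m handwheel '[{"tx":0,"ty":0,"tz":0,"roll":0},{"tx":0,"ty":0,"tz":0,"roll":0},{"tx":0,"ty":0,"tz":0,"roll":0}]'
python3 wr.py 0.371 0.2465 0.035 0.025 0.047;  python3 go.py 371 246.5 18 2.7
```

```text
t: 22.57
tool_pos: [0.5587, -0.0742, 0.195]
tool_rot: [-0.694, -3.06, -0.0]
contact_force: [0.5, 0.9, 0.5]
opening: 0.0855
grip_force: 0.0
t: 23.57
tool_pos: [0.3694, 0.2483, 0.1955]
tool_rot: [-0.685, -3.063, 0.001]
contact_force: [0.8, -0.6, 0.4]
opening: 0.0853
grip_force: 0.0
t: 23.82
tool_pos: [0.3724, 0.2457, 0.1966]
tool_rot: [-0.691, -3.064, 0.002]
contact_force: [-0.4, 0.2, 0.5]
opening: 0.0852
grip_force: 0.0
245 h98 0.0469 circ ((0.3702271282672882, 0.2465047985315323), 0.016155339777469635) rect ((0.3694669008255005, 0.24679523706436157), (0.031575288623571396, 0.030276767909526825), 45.22313690185547)
t 23.9 now [372.7 245.5 196.7] th 2.698 down [-0.    -0.001 -1.   ] F [ 0.  -0.  -0.8] open 85.8 grip 0.0 q [ 0.42 -0.38  2.05 -0.    1.47 -0.71]
roll -0.002 tx 1.9 ty 0.2 tz 178.7 | tilt-free
```

```bash
python3 -m handwheel '[{"tx":2.5,"ty":0,"tz":20,"roll":0},{"tx":0,"ty":0,"tz":32,"roll":0},{"tx":0,"ty":0,"tz":32,"roll":0},{"tx":0,"ty":0,"tz":32,"roll":0},{"tx":0,"ty":0,"tz":30,"roll":0},{"tx":0,"ty":0,"tz":20,"roll":0},{"tx":0,"ty":0,"tz":10,"roll":0},{"tx":0,"ty":0,"tz":0,"roll":0},{"tx":0,"ty":0,"tz":0,"roll":0}]'
python3 -m handwheel '[{"tx":0,"ty":0,"tz":0,"roll":0},{"tx":0,"ty":0,"tz":0,"roll":0},{"tx":0,"ty":0,"tz":0,"roll":0},{"tx":0,"ty":0,"tz":0,"roll":0},{"tx":0,"ty":0,"tz":0,"roll":0},{"tx":0,"ty":0,"tz":0,"roll":0},{"tx":0,"ty":0,"tz":0,"roll":0},{"tx":0,"ty":0,"tz":0,"roll":0}]' 22 40
python3 go.py 370 246.5 181 2.698 672.3 -133.4 181 2.698
```

```text
t: 24.62
tool_pos: [0.3707, 0.2472, 0.0215]
tool_rot: [0.69, 3.065, -0.0]
contact_force: [1.2, -0.5, 0.6]
opening: 0.0852
grip_force: 0.0
t: 25.28
tool_pos: [0.3707, 0.2479, 0.0222]
tool_rot: [0.688, 3.064, 0.001]
contact_force: [-1.0, -1.0, 6.2]
opening: 0.031
grip_force: 39.7
t 25.3 now [370.7 247.9  22.2] th 2.7 down [ 0.001  0.    -1.   ] F [-1.  -1.   6.2] open 31.0 grip 39.7 q [ 0.42 -0.15  2.18 -0.    1.11 -0.71]
roll 0.002 tx 0.1 ty -1.6 tz -158.8 | tilt-free
roll 0.0 tx -436.1 ty -213.4 tz -0.0 | tilt-free
```

```bash
python3 -m handwheel '[{"tx":0,"ty":0,"tz":-10,"roll":0},{"tx":0,"ty":0,"tz":-25,"roll":0},{"tx":0,"ty":0,"tz":-35,"roll":0},{"tx":0,"ty":0,"tz":-35,"roll":0},{"tx":0,"ty":0,"tz":-25,"roll":0},{"tx":-14,"ty":-7,"tz":0,"roll":0},{"tx":-22,"ty":-11,"tz":0,"roll":0},{"tx":-28,"ty":-14,"tz":0,"roll":0},{"tx":-28,"ty":-14,"tz":0,"roll":0},{"tx":-28,"ty":-14,"tz":0,"roll":0},{"tx":-28,"ty":-14,"tz":0,"roll":0},{"tx":-28,"ty":-14,"tz":0,"roll":0}]'
python3 -m handwheel '[{"tx":-28,"ty":-14,"tz":0,"roll":0},{"tx":-28,"ty":-14,"tz":0,"roll":0},{"tx":-28,"ty":-14,"tz":0,"roll":0},{"tx":-28,"ty":-14,"tz":0,"roll":0},{"tx":-28,"ty":-14,"tz":0,"roll":0},{"tx":-28,"ty":-14,"tz":0,"roll":0},{"tx":-28,"ty":-14,"tz":0,"roll":0},{"tx":-28,"ty":-13,"tz":0,"roll":0},{"tx":-22,"ty":-10,"tz":0,"roll":0},{"tx":-14,"ty":-6,"tz":0,"roll":0},{"tx":0,"ty":0,"tz":0,"roll":0},{"tx":0,"ty":0,"tz":0,"roll":0}]'
python3 -m handwheel '[{"tx":0,"ty":0,"tz":0,"roll":0},{"tx":0,"ty":0,"tz":0,"roll":0}]'
python3 go.py 672.3 -133.4 22 2.698
```

```text
t: 26.28
tool_pos: [0.492, 0.0915, 0.1514]
tool_rot: [0.688, 3.065, 0.0]
contact_force: [0.8, 0.1, 0.2]
opening: 0.0305
grip_force: 39.7
t: 27.28
tool_pos: [0.6721, -0.1334, 0.1509]
tool_rot: [-0.689, -3.064, -0.001]
contact_force: [0.2, 1.4, -0.4]
opening: 0.0304
grip_force: 39.7
t: 27.45
tool_pos: [0.6716, -0.1321, 0.1511]
tool_rot: [-0.687, -3.065, -0.0]
contact_force: [0.2, 0.8, 0.6]
opening: 0.0308
grip_force: 39.7
t 27.4 now [ 671.6 -132.1  151.1] th 2.701 down [-0.001  0.    -1.   ] F [0.2 0.8 0.6] open 30.8 grip 39.7 q [-0.3   0.25  1.53  0.    1.36 -1.43]
roll 0.003 tx -1.2 ty -0.9 tz 129.1 | tilt-free
```

```bash
python3 -m handwheel '[{"tx":-1,"ty":-0.5,"tz":20,"roll":0},{"tx":0,"ty":0,"tz":30,"roll":0},{"tx":0,"ty":0,"tz":30,"roll":0},{"tx":0,"ty":0,"tz":25,"roll":0},{"tx":0,"ty":0,"tz":12,"roll":0},{"tx":0,"ty":0,"tz":7,"roll":0},{"tx":0,"ty":0,"tz":3,"roll":0},{"tx":0,"ty":0,"tz":1.5,"roll":0},{"tx":0,"ty":0,"tz":0,"roll":0},{"tx":0,"ty":0,"tz":0,"roll":0}]'
python3 -m handwheel '[{"tx":0,"ty":0,"tz":1.2,"roll":0},{"tx":0,"ty":0,"tz":0,"roll":0},{"tx":0,"ty":0,"tz":0,"roll":0}]'
```

```text
t: 28.28
tool_pos: [0.6742, -0.1344, 0.0246]
tool_rot: [0.688, 3.062, -0.0]
contact_force: [0.3, 0.1, -0.2]
opening: 0.0305
grip_force: 39.7
t: 28.53
tool_pos: [0.6735, -0.1343, 0.0223]
tool_rot: [0.688, 3.064, -0.0]
contact_force: [0.0, -0.2, 1.0]
opening: 0.0308
grip_force: 39.9
```

```bash
python3 -m handwheel '[{"tx":0,"ty":0,"tz":0.5,"roll":0},{"tx":0,"ty":0,"tz":0,"roll":0},{"tx":0,"ty":0,"tz":0,"roll":0}]'
python3 -m handwheel '[{"tx":0,"ty":0,"tz":0,"roll":0},{"tx":0,"ty":0,"tz":0,"roll":0},{"tx":0,"ty":0,"tz":0,"roll":0},{"tx":0,"ty":0,"tz":0,"roll":0},{"tx":0,"ty":0,"tz":-8,"roll":0},{"tx":0,"ty":0,"tz":-25,"roll":0},{"tx":0,"ty":0,"tz":-35,"roll":0},{"tx":0,"ty":0,"tz":-35,"roll":0},{"tx":0,"ty":0,"tz":-35,"roll":0},{"tx":0,"ty":0,"tz":-30,"roll":0},{"tx":0,"ty":0,"tz":-15,"roll":0},{"tx":0,"ty":0,"tz":0,"roll":0}]' 50
python3 -m handwheel '[{"tx":0,"ty":0,"tz":0,"roll":0},{"tx":0,"ty":0,"tz":0,"roll":0},{"tx":0,"ty":0,"tz":0,"roll":0}]'
python3 wr.py 0.673 -0.134 0.03 0.015 0.047 wrist3.png;python3 wr.py 0.673 -0.134 0.03 0.068 0.09;  python3 go.py 672 50 205 2.7 400 364.5 205 2.7
```

```text
t: 28.78
tool_pos: [0.6736, -0.1343, 0.0223]
tool_rot: [0.688, 3.064, -0.0]
contact_force: [-1.6, 0.4, 4.9]
opening: 0.031
grip_force: 40.2
t: 29.78
tool_pos: [0.6754, -0.1348, 0.2102]
tool_rot: [0.686, 3.056, -0.001]
contact_force: [0.6, -0.5, 0.2]
opening: 0.05
grip_force: 0.0
t: 30.03
tool_pos: [0.6714, -0.1336, 0.2002]
tool_rot: [-0.687, -3.06, -0.001]
contact_force: [-0.2, 1.4, -0.7]
opening: 0.0501
grip_force: 0.0
326 h98 0.0468 circ ((0.6735252141952515, -0.1346762478351593), 0.01627831906080246) rect ((0.6703759431838989, -0.1354784369468689), (0.025180257856845856, 0.0321064293384552), 16.27128028869629)
76 h98 0.0808 circ ((0.6735352277755737, -0.1342668980360031), 0.003192008938640356) rect ((0.6733235716819763, -0.13457344472408295), (0.005109207239001989, 0.005547571927309036), 6.886112213134766)
t 30.1 now [ 671.8 -133.7  200.9] th 2.7 down [-0.004  0.001 -1.   ] F [0.8 0.1 0.2] open 50.0 grip 0.0 q [-0.31  0.21  1.49  0.    1.44 -1.43]
roll -0.0 tx 78.3 ty 166.2 tz -4.1 | tilt-free
roll 0.0 tx 380.3 ty 168.1 tz -0.0 | tilt-free
```

View pics/wrist3.png

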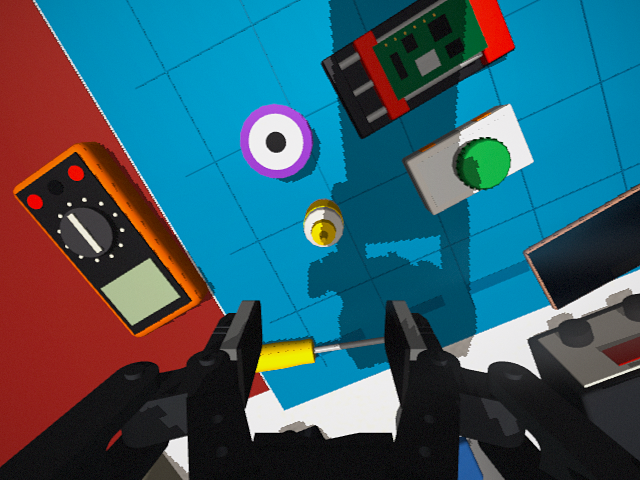

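The bottle at (322,225) stands upright behind the spool at (276,142), and the tin is on the case at (482,163). Now the cleaner: first I'll check how close the red cup is to it.

```bash
python3 - <<'E'
from meas import *
for n,(u,v) in dict(scene=(484,122),side=(193,440)).items():
    P=cloud(n,np.load(f'/tmp/{n}_d.npy'));im=np.load(f'/tmp/{n}_im.npy')
    w=np.zeros((480,640),bool);w[v-35:v+35,u-25:u+30]=1
    Q=P[w&(P[...,2]>.02)&(P[...,2]<.3)&(im[...,0]>90)&(im[...,1]<60)]
    print(n,Q.min(0).round(3),Q.max(0).round(3))
E
python3 go.py 420 100 205 2.7 400 364.5 205 2.7 400 364.5 12 2.7
```

```text
scene [0.468 0.447 0.02 ] [0.538 0.524 0.104]
side [0.463 0.451 0.02 ] [0.535 0.521 0.115]
t 30.1 now [ 671.8 -133.7  200.9] th 2.7 down [-0.004  0.001 -1.   ] F [0.8 0.1 0.2] open 50.0 grip 0.0 q [-0.31  0.21  1.49  0.    1.44 -1.43]
roll -0.0 tx 327.5 ty 103.7 tz -4.1 | tilt-free
roll 0.0 tx 131.1 ty 230.6 tz -0.0 | tilt-free
roll 0.0 tx 0.0 ty 0.0 tz 193.0 | tilt-free
```

```bash
python3 -m handwheel '[{"tx":15,"ty":5,"tz":-4,"roll":0},{"tx":25,"ty":8,"tz":-4,"roll":0},{"tx":32,"ty":10,"tz":0,"roll":0},{"tx":32,"ty":10,"tz":0,"roll":0},{"tx":32,"ty":10,"tz":0,"roll":0},{"tx":32,"ty":10,"tz":0,"roll":0},{"tx":32,"ty":10,"tz":0,"roll":0},{"tx":32,"ty":10,"tz":0,"roll":0},{"tx":32,"ty":10,"tz":0,"roll":0},{"tx":30,"ty":10,"tz":0,"roll":0},{"tx":23,"ty":8,"tz":0,"roll":0},{"tx":10.5,"ty":2.7,"tz":0,"roll":0}]' 85.4
python3 -m handwheel '[{"tx":10,"ty":17,"tz":0,"roll":0},{"tx":13,"ty":23,"tz":0,"roll":0},{"tx":15,"ty":26,"tz":0,"roll":0},{"tx":15,"ty":26,"tz":0,"roll":0},{"tx":15,"ty":26,"tz":0,"roll":0},{"tx":15,"ty":26,"tz":0,"roll":0},{"tx":15,"ty":26,"tz":0,"roll":0},{"tx":15,"ty":26,"tz":0,"roll":0},{"tx":12,"ty":22,"tz":0,"roll":0},{"tx":6,"ty":12.6,"tz":0,"roll":0},{"tx":0,"ty":0,"tz":0,"roll":0},{"tx":0,"ty":0,"tz":0,"roll":0}]'
python3 -m handwheel '[{"tx":0,"ty":0,"tz":0,"roll":0},{"tx":0,"ty":0,"tz":0,"roll":0}]'
python3 wr.py 0.4 0.3645 0.04 0.036 0.06;  python3 go.py 400 364.5 14 2.7
```

```text
t: 31.13
tool_pos: [0.419, 0.1013, 0.2107]
tool_rot: [-0.684, -3.064, -0.0]
contact_force: [-0.6, 0.4, 0.6]
opening: 0.0854
grip_force: 0.0
t: 32.13
tool_pos: [0.4015, 0.3638, 0.2112]
tool_rot: [-0.687, -3.065, 0.003]
contact_force: [0.3, -0.1, 0.3]
opening: 0.0853
grip_force: 0.0
t: 32.3
tool_pos: [0.4018, 0.363, 0.2117]
tool_rot: [0.691, 3.065, -0.001]
contact_force: [0.6, 0.2, -0.6]
opening: 0.0852
grip_force: 0.0
3946 h98 0.0468 circ ((0.4019513726234436, 0.36347469687461853), 0.029840875416994095) rect ((0.4015660583972931, 0.3634156584739685), (0.05819006636738777, 0.05857044458389282), 64.36383819580078)
t 32.4 now [401.7 363.  211.9] th 2.698 down [ 0. -0. -1.] F [-0.2 -0.3 -0.4] open 85.4 grip 0.0 q [ 0.6  -0.13  1.83 -0.    1.45 -0.53]
roll -0.002 tx 2.2 ty 0.6 tz 197.9 | tilt-free
```

Centred. Descending 196 mm and gripping.

```bash
python3 -m handwheel '[{"tx":0,"ty":0,"tz":20,"roll":0},{"tx":0,"ty":0,"tz":34,"roll":0},{"tx":0,"ty":0,"tz":34,"roll":0},{"tx":0,"ty":0,"tz":34,"roll":0},{"tx":0,"ty":0,"tz":32,"roll":0},{"tx":0,"ty":0,"tz":24,"roll":0},{"tx":0,"ty":0,"tz":14,"roll":0},{"tx":0,"ty":0,"tz":4,"roll":0},{"tx":0,"ty":0,"tz":0,"roll":0},{"tx":0,"ty":0,"tz":0,"roll":0}]'
python3 -m handwheel '[{"tx":0,"ty":0,"tz":0,"roll":0},{"tx":0,"ty":0,"tz":0,"roll":0},{"tx":0,"ty":0,"tz":0,"roll":0},{"tx":0,"ty":0,"tz":0,"roll":0},{"tx":0,"ty":0,"tz":0,"roll":0},{"tx":0,"ty":0,"tz":0,"roll":0},{"tx":0,"ty":0,"tz":0,"roll":0}]' 48 40
python3 -m handwheel '[{"tx":0,"ty":0,"tz":-10,"roll":0},{"tx":0,"ty":0,"tz":-25,"roll":0},{"tx":0,"ty":0,"tz":-35,"roll":0},{"tx":0,"ty":0,"tz":-35,"roll":0},{"tx":0,"ty":0,"tz":-35,"roll":0},{"tx":0,"ty":0,"tz":-35,"roll":0},{"tx":0,"ty":0,"tz":-25,"roll":0},{"tx":0,"ty":0,"tz":0,"roll":0},{"tx":0,"ty":0,"tz":0,"roll":0}]'
python3 go.py 400 120 215 2.7 573.5 149 215 2.7
```

```text
t: 33.18
tool_pos: [0.4023, 0.3642, 0.017]
tool_rot: [0.689, 3.064, 0.002]
contact_force: [1.3, 0.6, 0.1]
opening: 0.0851
grip_force: 0.0
t: 33.77
tool_pos: [0.4027, 0.3648, 0.0182]
tool_rot: [0.688, 3.063, 0.003]
contact_force: [-1.4, -1.0, 6.2]
opening: 0.0583
grip_force: 42.9
t: 34.52
tool_pos: [0.4021, 0.3648, 0.2184]
tool_rot: [0.687, 3.062, 0.005]
contact_force: [0.5, -1.0, -2.3]
opening: 0.0586
grip_force: 43.8
t 34.5 now [402.1 364.8 218.4] th 2.7 down [ 0.004  0.003 -1.   ] F [ 0.5 -1.  -2.3] open 58.6 grip 43.8 q [ 0.6  -0.14  1.82  0.    1.46 -0.53]
roll -0.0 tx -102.7 ty -222.2 tz 3.4 | tilt-free
roll 0.0 tx -144.5 ty 100.4 tz -0.0 | tilt-free
```

```bash
python3 -m handwheel '[{"tx":-6,"ty":-12,"tz":0,"roll":0},{"tx":-11,"ty":-24,"tz":0,"roll":0},{"tx":-14,"ty":-31,"tz":0,"roll":0},{"tx":-14,"ty":-31,"tz":0,"roll":0},{"tx":-14,"ty":-31,"tz":0,"roll":0},{"tx":-14,"ty":-31,"tz":0,"roll":0},{"tx":-14,"ty":-31,"tz":0,"roll":0},{"tx":-10,"ty":-20,"tz":0,"roll":0},{"tx":-5.7,"ty":-11,"tz":0,"roll":-0.1},{"tx":0,"ty":0,"tz":0,"roll":-0.1},{"tx":0,"ty":0,"tz":0,"roll":-0.1},{"tx":0,"ty":0,"tz":0,"roll":-0.1}]'
python3 -m handwheel '[{"tx":0,"ty":0,"tz":0,"roll":0},{"tx":0,"ty":0,"tz":0,"roll":0}]'
python3 go.py 573.5 148.5 215 3.1
```

```text
t: 35.52
tool_pos: [0.3975, 0.1183, 0.2127]
tool_rot: [-0.06, -3.136, 0.002]
contact_force: [-1.0, 0.1, -0.8]
opening: 0.0583
grip_force: 43.9
t: 35.68
tool_pos: [0.398, 0.119, 0.2135]
tool_rot: [-0.07, -3.137, 0.001]
contact_force: [-0.7, 0.4, -1.6]
opening: 0.0582
grip_force: 43.9
t 35.7 now [398.  119.  213.5] th 3.097 down [-0.004 -0.001 -1.   ] F [-0.7  0.4 -1.6] open 58.2 grip 43.9 q [ 0.11 -0.47  2.09 -0.    1.53 -1.41]
roll -0.003 tx -174.1 ty 36.8 tz -1.5 | tilt-free
```

```bash
python3 -m handwheel '[{"tx":-14,"ty":3,"tz":0,"roll":0},{"tx":-25,"ty":5,"tz":0,"roll":0},{"tx":-30,"ty":6.4,"tz":0,"roll":0},{"tx":-30,"ty":6.4,"tz":0,"roll":0},{"tx":-30,"ty":6.4,"tz":0,"roll":0},{"tx":-28,"ty":6,"tz":0,"roll":0},{"tx":-17,"ty":3.6,"tz":0,"roll":0},{"tx":0,"ty":0,"tz":30,"roll":0},{"tx":0,"ty":0,"tz":35,"roll":0},{"tx":0,"ty":0,"tz":35,"roll":0},{"tx":0,"ty":0,"tz":30,"roll":0},{"tx":0,"ty":0,"tz":25,"roll":0}]'
python3 -m handwheel '[{"tx":0,"ty":0,"tz":14,"roll":0},{"tx":0,"ty":0,"tz":6,"roll":0},{"tx":0,"ty":0,"tz":0,"roll":0},{"tx":0,"ty":0,"tz":0,"roll":0},{"tx":0,"ty":0,"tz":0,"roll":0}]'
python3 go.py 573.5 148.5 18.5 3.1
```

```text
t: 36.68
tool_pos: [0.5722, 0.1486, 0.0566]
tool_rot: [-0.069, -3.135, 0.002]
contact_force: [-0.9, -0.8, -1.7]
opening: 0.0584
grip_force: 43.9
t: 37.1
tool_pos: [0.5765, 0.1493, 0.0432]
tool_rot: [0.066, 3.137, 0.001]
contact_force: [0.6, -0.2, -1.2]
opening: 0.0582
grip_force: 43.9
t 37.1 now [576.5 149.3  43.2] th 3.099 down [ 0.004  0.001 -1.   ] F [ 0.6 -0.2 -1.2] open 58.2 grip 43.9 q [ 0.13  0.17  1.82 -0.    1.15 -1.4 ]
roll -0.001 tx 2.9 ty -0.9 tz 24.7 | tilt-free
```

```bash
python3 -m handwheel '[{"tx":2,"ty":0,"tz":10,"roll":0},{"tx":0,"ty":0,"tz":8,"roll":0},{"tx":0,"ty":0,"tz":4,"roll":0},{"tx":0,"ty":0,"tz":1.5,"roll":0},{"tx":0,"ty":0,"tz":0,"roll":0},{"tx":0,"ty":0,"tz":0,"roll":0}]'
python3 -m handwheel '[{"tx":0,"ty":0,"tz":1.5,"roll":0},{"tx":0,"ty":0,"tz":0,"roll":0},{"tx":0,"ty":0,"tz":0,"roll":0}]'
```

```text
t: 37.6
tool_pos: [0.5721, 0.1491, 0.0183]
tool_rot: [-0.065, -3.139, 0.001]
contact_force: [-6.7, -0.8, 6.9]
opening: 0.0581
grip_force: 44.7
t: 37.85
tool_pos: [0.5722, 0.1491, 0.0182]
tool_rot: [-0.065, -3.138, 0.001]
contact_force: [-9.8, -2.5, 16.2]
opening: 0.0581
grip_force: 45.5
```

Touching down. Releasing, rising, then checking everything from all three cameras.

```bash
python3 -m handwheel '[{"tx":0,"ty":0,"tz":-1.8,"roll":0},{"tx":0,"ty":0,"tz":0,"roll":0},{"tx":0,"ty":0,"tz":0,"roll":0},{"tx":0,"ty":0,"tz":0,"roll":0},{"tx":0,"ty":0,"tz":-8,"roll":0},{"tx":0,"ty":0,"tz":-25,"roll":0},{"tx":0,"ty":0,"tz":-35,"roll":0},{"tx":0,"ty":0,"tz":-35,"roll":0},{"tx":0,"ty":0,"tz":-35,"roll":0},{"tx":0,"ty":0,"tz":-35,"roll":0},{"tx":0,"ty":0,"tz":-25,"roll":0},{"tx":0,"ty":0,"tz":0,"roll":0}]' 76
python3 -m handwheel '[{"tx":0,"ty":0,"tz":0,"roll":0},{"tx":0,"ty":0,"tz":0,"roll":0},{"tx":0,"ty":0,"tz":0,"roll":0}]'
python3 wr.py 0.573 0.149 0.045 0.036 0.06
python3 -m handwheel '[{"tx":25,"ty":6,"tz":0,"roll":0},{"tx":30,"ty":6,"tz":0,"roll":0},{"tx":30,"ty":6,"tz":0,"roll":0},{"tx":30,"ty":6,"tz":0,"roll":0},{"tx":30,"ty":6,"tz":0,"roll":0},{"tx":20,"ty":5,"tz":0,"roll":0},{"tx":0,"ty":0,"tz":0,"roll":0},{"tx":0,"ty":0,"tz":0,"roll":0}]'
python3 - <<'E'
from look import *
for n in ['scene','side']: grab(n,n+'_end.png')
import meas
c=lambda **k:k
meas.S={'scene':c(spool=(275,365),wash=(163,278),tape=(288,241),meter=(215,415)),'side':c(wash=(428,190),tape=(356,252),meter=(343,145))}
for n in meas.S: meas.rep(n,np.load(f'/tmp/{n}_d.npy'))
E
```

```text
t: 38.85
tool_pos: [0.5763, 0.1497, 0.2244]
tool_rot: [0.065, 3.128, 0.003]
contact_force: [0.6, -0.2, 1.8]
opening: 0.0757
grip_force: 0.0
t: 39.1
tool_pos: [0.5716, 0.149, 0.2135]
tool_rot: [-0.066, -3.137, 0.001]
contact_force: [0.2, -0.3, -0.1]
opening: 0.0762
grip_force: 0.0
3901 h98 0.0468 circ ((0.5724990963935852, 0.1487199068069458), 0.02990606799721718) rect ((0.5721812844276428, 0.1490997076034546), (0.05878974869847298, 0.058525145053863525), 40.78364944458008)
t: 39.82
tool_pos: [0.4083, 0.1911, 0.2145]
tool_rot: [-0.064, -3.14, 0.001]
contact_force: [0.3, 0.6, 0.4]
opening: 0.076
grip_force: 0.0
scene spool 1 h 6 topcirc [609, -163, 0] toprect [609, -163] [0, 0] 0.0 all [609, -163] [0, 0] 0.0
scene wash 613 h 78 topcirc [365, -230, 7] toprect [364, -230] [11, 8] 73.6 all [364, -231] [38, 35] 80.3
scene tape 595 h 27 topcirc [441, -7, 30] toprect [441, -7] [58, 58] 72.4 all [442, -6] [59, 60] 23.9
scene meter 5372 h 44 topcirc [619, -308, 76] toprect [618, -308] [146, 62] 6.6 all [619, -308] [164, 78] 6.1
side wash 384 h 72 topcirc [355, -228, 11] toprect [354, -228] [19, 12] 63.1 all [355, -223] [38, 28] 31.5
side tape 460 h 25 topcirc [437, -5, 31] toprect [437, -5] [62, 57] 82.9 all [437, -5] [59, 62] 16.2
side meter none
```

View pics/scene_end.png

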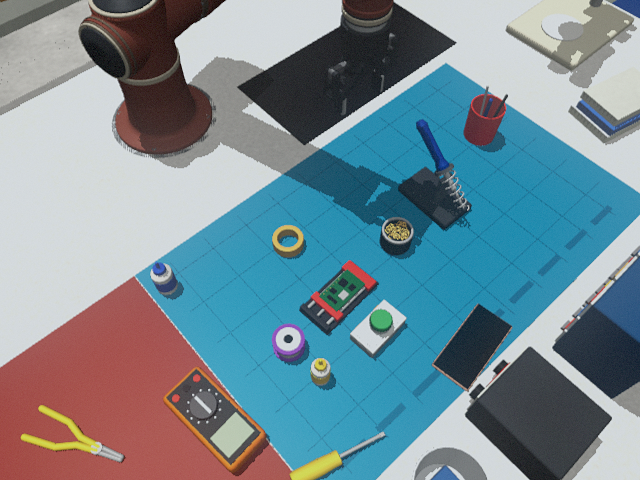

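The final scene shows the cleaner (397,233) midway between clamp and stand, the spool (289,340), the bottle (320,370) behind it, and the case with the tin at (380,325). All five are upright. The wash bottle, tape and multimeter haven't moved, and the gripper is clear at (360,70).

```bash
python3 -c "
from station import ctrl
print(ctrl.finish_job())"
```

```text
the job is handed in; nothing more can be done
None
```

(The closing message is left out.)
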